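Index a rotary cuvette stage by one hole with its spring pin

ROBOT

A 6-joint arm with a two-finger parallel gripper is mounted at the origin on a cart in front of the work surface, level with it; the furniture and walls round the work are solid. World frame = base frame: x ahead of the robot, y to its left, z up, the work surface at z = 0. Lengths are in m, angles in rad, forces in N, time in s.
With the tool pointing down it reaches from about 0.3 to 0.775 m from the base axis. Payload 14.6 kg.
Tool frame: the origin (TCP) lies on the centre line of the jaws, within the pads' length; the fingertips stand 14 mm ahead of it and the grasp point (between the pads) lies 5 mm behind it; x points along the fingers, y is the direction in which the jaws open and shut, and the axes are right-handed (so a half turn about x gives the same grasp; the last joint's range is limited). The gripper opens to 94 mm and grips with 3 to 60 N. Pads are 16 mm wide; open, the fingers measure 119 mm over their backs; the gripper's body (75 mm by 177 mm) begins 78 mm behind the grasp point.
Start: joints at [1.051, 0.3, 1.521, -0, 1.321, -0.067], TCP at [0.241, 0.495, 0.219] pointing down, gripper open.
Joint ranges: [-3.03, 3.03], [-0.79, 2.21], [0.23, 2.52], [-1.04, 4.18], [0, 3.07], [-2.55, 2.55]. Speed limits (rad/s): [2.22, 2.22, 2.57, 3.14, 3.14, 3.14].

INTERFACE

Orientations are given as [roll, pitch, yaw] about the fixed x, y, z axes, in that order (R = Rz(yaw) Ry(pitch) Rx(roll)).
In Python, from station import * gives the robot as it stands. The module is installed in compiled form; this text tells all that it offers.
- The arm moves only by the shell command python3 -m handwheel 'ROWS' [FORCE]. ROWS is JSON, a list of rows, each a list of 3 entries, a list of its own where there are three numbers: the shift along the tool's x, y, z in mm, then the turn about the tool's x in rad, then the gripper command: -1 is fully open, 1 is shut, values between are in proportion. In form: [[[dx, dy, dz], spin, gripper], ...]. A call has exactly 5 rows; each row is the pose to reach, as a shift and turn from the pose measured when the call began, along the tool's axes at that moment; what a row does not reach only later rows make up. A row lasts 1/10 s, in which the tool goes at most 50 mm and 8.59 degrees, less where a joint would pass 70% of its speed; a pose out of reach is approached as far as the arm can. A call with a gripper value outside its range is refused whole. The fingers move at their own pace and stop on an object; FORCE is the grip in N (left out, the last holds). Time passes only in rows, so rows that repeat a pose let the fingers close, or fill a call up. It gives the time, the measured TCP pose, the force and the opening at its end, in the units of the state.
- get_obs(): the state, without advancing time (a new reading comes with each control period).
- camera(name): name is "side" or "top"; returns (picture, depth): 420x560x3 uint8, blue, green, red; 420x560 float32, m along the optical axis (not along the pixel's ray), 0 where there is no reading.
- camera_info(name): a dict with "fx", "fy", "cx", "cy" (pixels), "extrinsics" (4x4, takes a point from camera to world coordinates). Camera axes: x right, y down, z forward; pixel columns grow to the right and rows downward; lengths in m; the calibration is good to about 2 mm. A picture is of the moment at which its call begins. camera_info takes no time and is no camera call.
- hand_in(): hands the job in, once; it reports no verdict.
The state is a dict: "time_s": time; "qpos": joint angles; "joint_vel": joint speeds; "tau": joint torques, N m; "ee_pos": TCP position; "eef_rot": TCP orientation; "force": force on the tool from outside, world axes, zero at the start; "moment": the same for the moment, N m; "grip_width": finger opening in m.
Only numpy, scipy, OpenCV 4.12 (cv2) and the standard library are available. Lean on these libraries where they do the work, as an engineer would, in place of code of your own. Each camera call takes 0.05 s, during which the arm holds its last target. There are 200 camera calls.

TASK

Turn the rotary stage on the bench to its next position: with a fingertip hooked under the pull ring of the spring index pin, lift the pin out of its hole, swing the arm exactly one hole towards the side where the round sample pot stands, and let the pin drop fully home in that hole. Hook and push the ring gently, do not pinch it, and leave the pot, the timer, the vial and the tape roll standing where they are.

Things in the scene. Friction and masses are not known exactly. Their poses are not given: they have to be found in the camera images.
- stage: Fixed base of the rotary stage, grey and aluminium. Origin on the bench, on the vertical pivot axis of the arm; its x axis points from the ring side across the pivot to the back, y to the left seen from the ring side, z up. On the pivot sits a black turntable, 104 mm across, its top 52 mm above the bench, with a cuvette holder 34 mm square, its top 97 mm above the bench.
- middle_hole (a point): Mouth of the middle hole of the hole plate, 30 mm above the bench, at x = -130 mm, y = 0 of the stage. The plate is 70 x 210 mm (stage x from -150 to -80 mm) with five 11.5 mm holes on a circle of radius 130 mm round the pivot, 20 degrees (45 mm) apart.
- index_arm (a joint): Angle (rad) of the arm about the pivot: 0 in the middle hole, where it starts; positive when its ring end swings towards the stage's +y (left). Holes at -0.698, -0.349, 0, 0.349, 0.698. At 0 the arm runs from the pivot along the stage's -x. With the pin out of its hole it turns easily (about 1 N at the ring) and stays where it is left.
- index_arm_top (a point): Point on the top face of the arm, on the pin's axis, 52 mm above the bench, 130 mm from the pivot. The arm is a flat bar 30 mm wide and 12 mm thick that ends 150 mm from the pivot.
- index_pin (a joint): Lift (m) of the spring pin in the arm: 0 fully home, stop at 0.025. A 10 mm round-ended steel pin that runs up through a 22 mm dark barrel (top 82 mm above the bench) to the ring. Lifting takes about 5 N at first, 8 N at the stop. Its end leaves the hole at 0.013; let go between holes it rests on the plate at about 0.0125 and springs in when within about 2 mm of a hole's centre.
- ring_center (a point): Centre of the steel pull ring on the pin: 50 mm opening, 6 mm wire. With the pin home it is 114 mm above the bench; it lifts with the pin and swings with the arm, 116 mm from the pivot. It leans 30 degrees from upright towards the pivot, so a finger that points towards the pivot and 30 to 50 degrees below level passes through. Behind it is free space down to the arm.
- sample_pot: Loose round specimen pot with a wide screw cap, 46 mm across, 57 mm high; origin under its centre. Stands to the left or right of the stage, about 165 mm from its centre line, and shows which way to swing. Not to be moved.
- timer: Loose black timer on a wedge foot, 34 x 72 x 59 mm, standing on the other side of the stage; origin under its centre. Not to be moved.
- vial_b: Loose small capped vial, 24 mm across, 54 mm high, in front and to the left; origin under its centre. Not to be moved.
- navy_tape: Loose roll of tape lying flat, 73 mm across, 24 mm high, in front and to the left; origin under its centre. Not to be moved.

How it is judged:
By the outcome, as a careful person would: the job done as asked, in the order asked, and still so for the second after the job is handed in, with the robot touching nothing.
It also fails if it takes over 45 s, if anything falls off the work surface, if the arm or the gripper's body presses on something with over 40 N, if the wrist force passes 120 N, or if a joint passes its speed limit or range.

## Working session

There is one attempt and no reset: what is moved stays moved. The work goes in short steps, Python scripts to look and compute and a shell command to move; the robot and the scene stay as the last step left them, time stands still between calls to the robot, and variables do not carry over. Pictures are saved under pics/ and viewed, about 8 in all and at most 12, crops included, and the job is handed in when it is done.

```bash
mkdir -p pics; python3 - <<'E'
from station import *
import cv2,numpy as np
o=get_obs();print({k:np.round(v,3).tolist() for k,v in o.items()})
for n in("top","side"):
    p,d=camera(n);cv2.imwrite(f"pics/{n}0.png",p);np.save(f"pics/{n}0.npy",d)
    i=camera_info(n);print(n,i["fx"],i["fy"],i["cx"],i["cy"],np.round(i["extrinsics"],4).tolist())
E
```

```text
{'time_s': 0.0, 'qpos': [1.051, 0.3, 1.522, -0.0, 1.321, -0.067], 'joint_vel': [-0.0, 0.001, -0.001, 0.001, -0.0, -0.001], 'tau': [-0.001, -53.181, -35.274, 0.071, 0.024, -0.0], 'ee_pos': [0.241, 0.494, 0.219], 'eef_rot': [-1.62, 1.57, -2.073], 'force': [0.287, -0.197, -0.278], 'moment': [0.019, -0.022, 0.025], 'grip_width': 0.094}
top 530.2789500531823 530.2789500531823 267.93615357281226 211.26764863191687 [[-0.0151, -0.994, 0.1084, 0.3464], [-0.9997, 0.0128, -0.0224, -0.092], [0.0209, -0.1087, -0.9939, 1.3139], [0.0, 0.0, 0.0, 1.0]]
side 449.0070472806526 449.0070472806526 283.3691382214433 205.43425088306165 [[-0.9996, -0.0131, 0.0233, 0.4739], [-0.0264, 0.6259, -0.7795, 0.5358], [-0.0043, -0.7798, -0.626, 0.6306], [0.0, 0.0, 0.0, 1.0]]
```

View pics/top0.png

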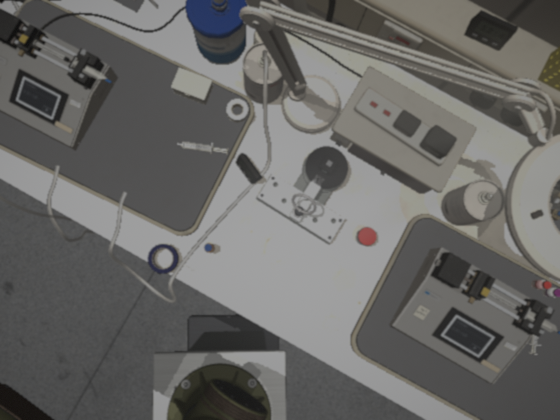

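View pics/side0.png

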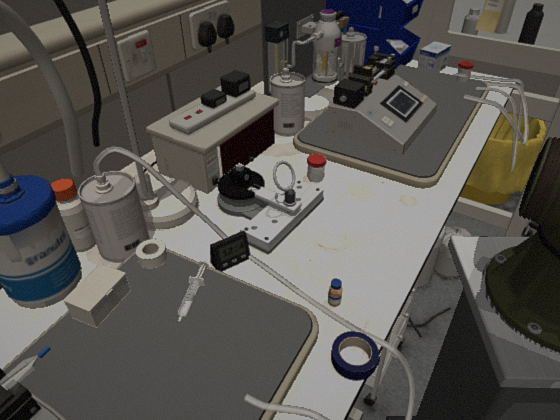

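The top view shows the stage turntable at about (325,168), the hole plate at (302,208), and the ring at (307,205). The red-capped pot is at (367,236), on the stage's right, and the timer is at (249,168), so the swing goes to -0.349. Next I'll look closer at both views.

```bash
cat > h.py <<'E'
from station import *
import cv2,numpy as np
def ray(n,uv):
    i=camera_info(n);E=np.array(i["extrinsics"])
    return E[:3,3],E[:3,:3]@np.array([(uv[0]-i["cx"])/i["fx"],(uv[1]-i["cy"])/i["fy"],1])
def onz(n,uv,z):
    o,d=ray(n,uv);return o+d*(z-o[2])/d[2]
def proj(n,p):
    i=camera_info(n);E=np.array(i["extrinsics"]);q=E[:3,:3].T@(np.array(p)-E[:3,3])
    return np.array([i["fx"]*q[0]/q[2]+i["cx"],i["fy"]*q[1]/q[2]+i["cy"]])
E
python3 - <<'E'
import cv2,numpy as np
a=cv2.imread("pics/top0.png")[130:260,230:400];b=cv2.imread("pics/side0.png")[140:260,200:340]
a=cv2.resize(a,None,fx=4,fy=4,interpolation=2);b=cv2.resize(b,None,fx=4,fy=4,interpolation=2)
cv2.imwrite("pics/topc.png",cv2.convertScaleAbs(a,alpha=1.0));cv2.imwrite("pics/sidec.png",b)
E
```

```text
(no output)
```

View pics/topc.png

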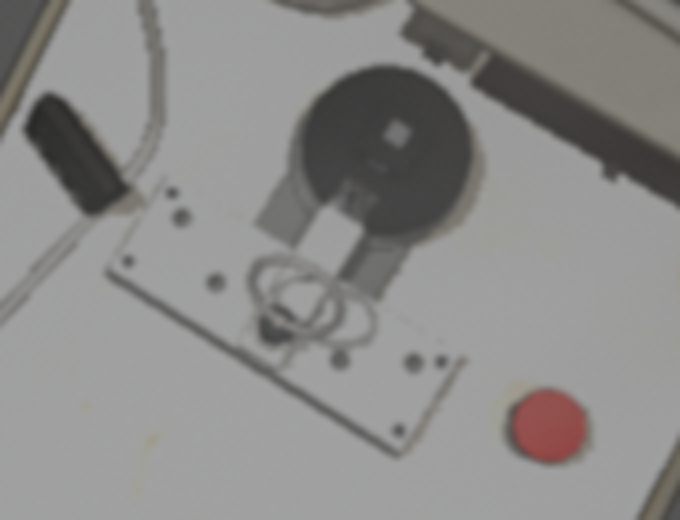

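View pics/sidec.png

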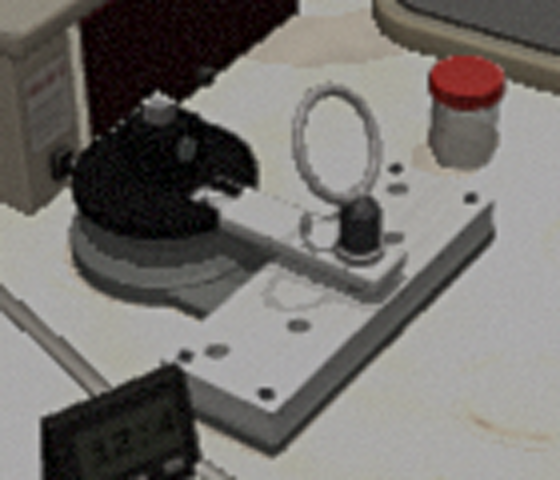

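The top crop shows the four visible holes at crop pixels (181,217), (216,282), (340,360) and (413,362). The ring is near (300,298), with its shadow to the right. I'll fit the stage pose to the holes.

```bash
python3 - <<'E'
from h import *
c=lambda x,y,ox,oy:((x+.5)/4-.5+ox,(y+.5)/4-.5+oy)
H=[(181,217),(216,282),(340,360),(413,362)];A=np.radians([40,20,-20,-40])
W=np.array([onz("top",c(x,y,230,130),.03)[:2] for x,y in H])
S=np.c_[-.13*np.cos(A),.13*np.sin(A)*1]
# stage pose: W=R S+t ; arm positive -> +y
a=S-S.mean(0);b=W-W.mean(0);th=np.arctan2((a[:,0]*b[:,1]-a[:,1]*b[:,0]).sum(),(a*b).sum())
R=np.array([[np.cos(th),-np.sin(th)],[np.sin(th),np.cos(th)]]);t=W.mean(0)-R@S.mean(0)
print("yaw",th,np.degrees(th),"t",t,"res mm",np.round((W-(S@R.T+t))*1e3,1).tolist())
# side cross-check
for p,q in [((217,351),40),((298,326),20)]:
    q=np.radians(q);m=onz("side",c(*p,200,140),.03)[:2];print("side",np.round((m-(R@[-.13*np.cos(q),.13*np.sin(q)]+t))*1e3,1))
rc=np.r_[R@[-.116,0]+t,.114];print("ring",rc,proj("top",rc),proj("side",rc),"side seen",c(337,145,200,140),"top seen",c(298,298,230,130))
print("pot",onz("top",c(549,426,230,130),.057), "vial",onz("side",(335,292),.03),"tape",onz("side",(355,352),.012))
for p in [rc]:
  pass
d=np.load("pics/top0.npy")
# things along the approach: height map near robot side
E
python3 - <<'E'
import numpy as np;np.set_printoptions(suppress=True)
E
```

```text
yaw -0.5765582968039907 -33.03435705011973 t [ 0.59143426 -0.26352597] res mm [[0.2, 0.1], [-0.0, -0.1], [-0.4, -0.3], [0.2, 0.3]]
side [ 0.3 -1.1]
side [ 0.5 -0.8]
ring [ 0.49418637 -0.20028951  0.114     ] [303.35365187 203.42086774] [284.04447446 176.39572923] side seen (283.875, 175.875) top seen (304.125, 204.125)
pot [ 0.42082692 -0.35522124  0.057     ] vial [0.40104779 0.02402097 0.03      ] tape [0.37526432 0.12901383 0.012     ]
```

The stage fit is good, with residuals under 0.5 mm and a side-view cross-check of about 1 mm. The pivot is at (0.591,-0.264), yaw is -0.577, and the ring is at (0.494,-0.200,0.114). The pot is on stage -y. The moves can only translate and spin about tool x, so I need to learn how the tool can be tilted. First I'll carry the arm over towards azimuth -40°, with the gripper closed, and check overhead heights from depth.

```bash
python3 -m handwheel '[[[-30,-25,30],0.05,1],[[-60,-60,70],0.1,1],[[-90,-95,110],0.15,1],[[-110,-130,150],0.2,1],[[-130,-150,180],0.245,1]]' 10
python3 - <<'E'
from h import *
print(np.round(get_obs()["qpos"],3))
d=np.load("pics/top0.npy");i=camera_info("top");E=np.array(i["extrinsics"])
v,u=np.mgrid[0:420,0:560];P=np.stack([(u-i["cx"])/i["fx"]*d,(v-i["cy"])/i["fy"]*d,d],-1)@E[:3,:3].T+E[:3,3]
P=P[d>0]
for x in np.arange(0.1,1.0,.1):
  r=[]
  for y in np.arange(.4,-.8,-.1):
    m=(abs(P[:,0]-x)<.05)&(abs(P[:,1]-y)<.05);r.append(round(float(P[m,2].max()),2) if m.any() else None)
  print(round(x,1),r)
E
```

```text
time_s: 0.6
ee_pos: [0.3287, 0.2947, 0.3408]
eef_rot: [-1.481, 1.569, -2.181]
force: [1.0, -0.1, -0.0]
grip_width: 0.0575
[ 0.648 -0.015  1.602 -0.     1.557 -0.223]
0.1 [-0.88, -0.88, 0.57, 0.22, 0.3, 0.29, 0.01, 0.03, 0.04, 0.08, 0.1, 0.11, 0.04]
0.2 [-0.88, 0.58, 0.61, -0.01, 0.01, 0.01, 0.01, 0.04, 0.1, 0.12, 0.15, 0.2, 0.05]
0.3 [-0.88, -0.14, 0.03, 0.03, 0.01, 0.01, 0.01, 0.01, 0.11, 0.53, 0.51, 0.2, 0.09]
0.4 [-0.04, 0.04, 0.05, 0.04, 0.06, 0.01, 0.04, 0.06, 0.07, 0.53, 0.52, 0.04, 0.01]
0.5 [0.04, 0.04, 0.05, 0.04, 0.04, 0.04, 0.15, 0.06, 0.13, 0.58, 0.53, 0.25, 0.18]
0.6 [0.07, 0.07, 0.04, 0.05, 0.06, 0.08, 0.09, 0.58, 0.58, 0.6, 0.51, 0.37, 0.01]
0.7 [0.11, 0.13, 0.04, 0.05, 0.06, 0.58, 0.58, 0.58, 0.58, 0.41, 0.45, 0.38, 0.05]
0.8 [0.19, 0.2, 0.17, 0.08, 0.08, 0.55, 0.4, 0.38, 0.38, 0.44, 0.49, 0.39, None]
0.9 [0.2, 0.15, 0.04, 0.2, 0.25, 0.2, 0.33, 0.36, 0.06, 0.01, None, None, None]
```

The lamp arm sits at z≈0.53-0.6 beyond a radius of about 0.6 m. I'll stay inside that radius, go high at azimuth about -35°, and test what happens to the tilt beyond the reach limit.

```bash
python3 -m handwheel '[[[-32,-32,19],0,1],[[-64,-65,38],0,1],[[-96,-98,57],0,1],[[-128,-131,76],0,1],[[-160,-163,95],0,1]]'
python3 -m handwheel '[[[-32,-32,19],0,1],[[-64,-65,38],0,1],[[-96,-98,57],0,1],[[-128,-131,76],0,1],[[-160,-163,95],0,1]]'
python3 -c "
from station import *;print(get_obs()['qpos'])"
```

```text
time_s: 1.1
ee_pos: [0.2956, 0.1076, 0.5023]
eef_rot: [-1.245, 1.57, -1.944]
force: [0.8, -0.1, -0.3]
grip_width: 0.0174
time_s: 1.6
ee_pos: [0.2624, -0.0793, 0.6639]
eef_rot: [-0.792, 1.569, -1.491]
force: [1.4, -0.7, -0.4]
grip_width: 0.0003
[-4.26349879e-01 -1.85114865e-01  9.85381491e-01 -1.71339984e-03
  2.34064313e+00 -1.29945410e+00]
```

```bash
python3 -m handwheel '[[[-20,-35,20],0,1],[[-50,-60,35],0,1],[[-80,-80,45],0,1],[[-110,-90,50],0,1],[[-140,-90,50],0,1]]'
python3 -c "
from station import *;print(get_obs()['qpos'])"
```

```text
time_s: 2.1
ee_pos: [0.2354, -0.1758, 0.776]
eef_rot: [-0.106, 1.569, -0.807]
force: [-13.2, 7.6, 7.7]
grip_width: 0.0002
[-7.66415348e-01  1.77124547e-01  2.34099627e-01 -1.51801497e-04
  2.72885307e+00 -1.63710792e+00]
```

```bash
python3 -m handwheel '[[[-40,0,0],0,1],[[-80,0,0],0,1],[[-120,0,0],0,1],[[-150,0,0],0,1],[[-150,0,0],0,1]]'
python3 -c "
from station import *;print(get_obs()['qpos'])"
```

```text
time_s: 2.6
ee_pos: [0.2059, -0.1534, 0.7895]
eef_rot: [0.01, 1.555, -0.69]
force: [-0.7, -0.2, -0.2]
grip_width: 0.0005
[-0.78474175  0.12673628  0.23459319  0.00406331  2.76453193 -1.65196913]
```

The tool tilted outwards very slightly (0.016 rad) when pulled past its reach, so the solver does trade orientation. I'll pull diagonally up and out, above the lamp, to see how strongly.

```bash
python3 -m handwheel '[[[-370,0,320],0,1],[[-370,0,320],0,1],[[-370,0,320],0,1],[[-370,0,320],0,1],[[-370,0,320],0,1]]'
python3 -c "
from station import *;print(get_obs()['qpos'])"
```

```text
time_s: 3.1
ee_pos: [0.2568, -0.2002, 0.7665]
eef_rot: [0.025, 1.542, -0.675]
force: [0.1, 0.8, -0.1]
grip_width: 0.0003
[-0.77721581  0.20759023  0.2354457   0.00640042  2.67023739 -1.64256616]
```

The tilt accrues roughly as pull times lever arm, at about 0.003 rad per row here. It should go faster with the arm leaning further out. So I'll lean to j2≈0.6, still above the lamp, and pull along the arm's own direction.

```bash
python3 -m handwheel '[[[5,0,45],0,1],[[20,0,85],0,1],[[45,0,125],0,1],[[75,0,165],0,1],[[95,0,190],0,1]]'
python3 -c "
from station import *;q=get_obs()['qpos'];print(q,3.1416-q[1]-q[2]-q[4])"
python3 -m handwheel '[[[-400,0,300],0,1],[[-400,0,300],0,1],[[-400,0,300],0,1],[[-400,0,300],0,1],[[-400,0,300],0,1]]'
python3 -c "
from station import *;q=get_obs()['qpos'];print(q,3.1416-q[1]-q[2]-q[4])"
```

```text
time_s: 3.6
ee_pos: [0.4006, -0.3215, 0.6634]
eef_rot: [0.032, 1.541, -0.668]
force: [1.0, -0.6, -0.0]
grip_width: 0.0005
[-0.74880583  0.45664795  0.23692461  0.00370693  2.41782243 -1.61710563] 0.03020501170161216
time_s: 4.1
ee_pos: [0.3981, -0.3226, 0.6691]
eef_rot: [0.024, 1.517, -0.676]
force: [0.2, 0.3, -0.4]
grip_width: 0.0004
[-0.7546366   0.44705835  0.23496822  0.00633643  2.40576083 -1.62094579] 0.05381260000929533
```

```bash
python3 -m handwheel '[[[-4100,0,2800],0,1],[[-4100,0,2800],0,1],[[-4100,0,2800],0,1],[[-4100,0,2800],0,1],[[-4100,0,2800],0,1]]'
python3 -c "
from station import *;q=get_obs()['qpos'];print(q,3.1416-q[1]-q[2]-q[4])"
```

```text
time_s: 4.6
ee_pos: [0.3901, -0.319, 0.6791]
eef_rot: [0.021, 1.495, -0.679]
force: [-1.3, -0.1, 0.5]
grip_width: 0.0005
[-0.76142338  0.42686783  0.23563655  0.00928001  2.40365788 -1.62541764] 0.075437740587319
```

Each call adds about 0.022 rad and gets clipped per row, and that should grow with tilt. It's affordable at around 10 s, so I'll continue in batches and turn the pull direction along with the tool.

```bash
cat > s.py <<'E'
from station import *;import numpy as np
q=get_obs()['qpos'];print("tilt",round(3.1416-q[1]-q[2]-q[4],3),np.round(q,3))
E
python3 -m handwheel '[[[-400,0,320],0,1],[[-400,0,320],0,1],[[-400,0,320],0,1],[[-400,0,320],0,1],[[-400,0,320],0,1]]' >/dev/null; python3 s.py
python3 -m handwheel '[[[-390,0,330],0,1],[[-390,0,330],0,1],[[-390,0,330],0,1],[[-390,0,330],0,1],[[-390,0,330],0,1]]' >/dev/null; python3 s.py
python3 -m handwheel '[[[-380,0,350],0,1],[[-380,0,350],0,1],[[-380,0,350],0,1],[[-380,0,350],0,1],[[-380,0,350],0,1]]' >/dev/null; python3 s.py
python3 -m handwheel '[[[-370,0,370],0,1],[[-370,0,370],0,1],[[-370,0,370],0,1],[[-370,0,370],0,1],[[-370,0,370],0,1]]'; python3 s.py
```

```text
tilt 0.097 [-0.765  0.424  0.236  0.012  2.385 -1.627]
tilt 0.12 [-0.768  0.423  0.236  0.015  2.363 -1.628]
tilt 0.143 [-0.77   0.426  0.236  0.017  2.337 -1.628]
time_s: 6.6
ee_pos: [0.4075, -0.3399, 0.6797]
eef_rot: [0.015, 1.403, -0.685]
force: [-0.3, -0.4, -0.2]
grip_width: 0.0005
tilt 0.167 [-0.771  0.432  0.236  0.019  2.307 -1.628]
```

```bash

python3 -m handwheel '[[[-360,0,370],0,1],[[-360,0,370],0,1],[[-360,0,370],0,1],[[-360,0,370],0,1],[[-360,0,370],0,1]]' >/dev/null
python3 -m handwheel '[[[-350,0,370],0,1],[[-350,0,370],0,1],[[-350,0,370],0,1],[[-350,0,370],0,1],[[-350,0,370],0,1]]' >/dev/null
python3 -m handwheel '[[[-350,0,380],0,1],[[-350,0,380],0,1],[[-350,0,380],0,1],[[-350,0,380],0,1],[[-350,0,380],0,1]]' >/dev/null
python3 -m handwheel '[[[-340,0,380],0,1],[[-340,0,380],0,1],[[-340,0,380],0,1],[[-340,0,380],0,1],[[-340,0,380],0,1]]' ; python3 s.py
python3 -m handwheel '[[[-330,0,390],0,1],[[-330,0,390],0,1],[[-330,0,390],0,1],[[-330,0,390],0,1],[[-330,0,390],0,1]]' >/dev/null
python3 -m handwheel '[[[-320,0,400],0,1],[[-320,0,400],0,1],[[-320,0,400],0,1],[[-320,0,400],0,1],[[-320,0,400],0,1]]' ; python3 s.py
```

```text
time_s: 8.6
ee_pos: [0.4232, -0.3559, 0.6877]
eef_rot: [0.011, 1.301, -0.689]
force: [-0.3, -0.4, -0.3]
grip_width: 0.0007
tilt 0.269 [-0.776  0.427  0.236  0.029  2.21  -1.627]
time_s: 9.6
ee_pos: [0.4299, -0.3623, 0.6946]
eef_rot: [0.009, 1.246, -0.691]
force: [-0.7, 0.2, -0.9]
grip_width: 0.0006
tilt 0.324 [-0.778  0.421  0.236  0.033  2.161 -1.626]
```

```bash

python3 -m handwheel '[[[-310,0,400],0,1],[[-310,0,400],0,1],[[-310,0,400],0,1],[[-310,0,400],0,1],[[-310,0,400],0,1]]' >/dev/null
python3 -m handwheel '[[[-300,0,400],0,1],[[-300,0,400],0,1],[[-300,0,400],0,1],[[-300,0,400],0,1],[[-300,0,400],0,1]]' >/dev/null
python3 -m handwheel '[[[-290,0,410],0,1],[[-290,0,410],0,1],[[-290,0,410],0,1],[[-290,0,410],0,1],[[-290,0,410],0,1]]' >/dev/null
python3 -m handwheel '[[[-280,0,420],0,1],[[-280,0,420],0,1],[[-280,0,420],0,1],[[-280,0,420],0,1],[[-280,0,420],0,1]]' >/dev/null
python3 -m handwheel '[[[-265,0,430],0,1],[[-265,0,430],0,1],[[-265,0,430],0,1],[[-265,0,430],0,1],[[-265,0,430],0,1]]' ; python3 s.py
python3 -m handwheel '[[[-250,0,430],0,1],[[-250,0,430],0,1],[[-250,0,430],0,1],[[-250,0,430],0,1],[[-250,0,430],0,1]]' >/dev/null
python3 -m handwheel '[[[-235,0,440],0,1],[[-235,0,440],0,1],[[-235,0,440],0,1],[[-235,0,440],0,1],[[-235,0,440],0,1]]' >/dev/null
python3 -m handwheel '[[[-220,0,440],0,1],[[-220,0,440],0,1],[[-220,0,440],0,1],[[-220,0,440],0,1],[[-220,0,440],0,1]]' ; python3 s.py
```

```text
time_s: 12.1
ee_pos: [0.4441, -0.3752, 0.7189]
eef_rot: [0.007, 1.101, -0.693]
force: [0.4, 0.5, -0.3]
grip_width: 0.0006
tilt 0.469 [-0.782  0.4    0.236  0.045  2.037 -1.623]
time_s: 13.6
ee_pos: [0.4577, -0.3869, 0.7324]
eef_rot: [0.006, 1.008, -0.694]
force: [0.5, 0.6, 0.4]
grip_width: 0.0002
tilt 0.561 [-0.783  0.396  0.236  0.051  1.948 -1.621]
```

```bash

python3 -m handwheel '[[[-205,0,440],0,1],[[-205,0,440],0,1],[[-205,0,440],0,1],[[-205,0,440],0,1],[[-205,0,440],0,1]]' >/dev/null
python3 -m handwheel '[[[-195,0,450],0,1],[[-195,0,450],0,1],[[-195,0,450],0,1],[[-195,0,450],0,1],[[-195,0,450],0,1]]' >/dev/null
python3 -m handwheel '[[[-180,0,450],0,1],[[-180,0,450],0,1],[[-180,0,450],0,1],[[-180,0,450],0,1],[[-180,0,450],0,1]]' >/dev/null
python3 -m handwheel '[[[-165,0,460],0,1],[[-165,0,460],0,1],[[-165,0,460],0,1],[[-165,0,460],0,1],[[-165,0,460],0,1]]' >/dev/null
python3 -m handwheel '[[[-150,0,460],0,1],[[-150,0,460],0,1],[[-150,0,460],0,1],[[-150,0,460],0,1],[[-150,0,460],0,1]]' >/dev/null
python3 -m handwheel '[[[-140,0,460],0,1],[[-140,0,460],0,1],[[-140,0,460],0,1],[[-140,0,460],0,1],[[-140,0,460],0,1]]' ; python3 s.py
python3 - <<'E'
from h import *
from scipy.spatial.transform import Rotation as Ro
o=get_obs();R=Ro.from_euler("xyz",o["eef_rot"]).as_matrix();print(np.round(R,3))
rc=np.array([.4942,-.2003,.114])
for b in(.03,.13): # TCP target: b m short of the ring centre
    print(np.round(1e3*R.T@(rc-b*R[:,0]-o["ee_pos"])),np.round(rc-b*R[:,0],3))
E
```

```text
time_s: 16.6
ee_pos: [0.4814, -0.4072, 0.7689]
eef_rot: [0.005, 0.811, -0.696]
force: [-0.3, -0.3, -0.3]
grip_width: 0.0001
tilt 0.758 [-0.785  0.384  0.236  0.063  1.763 -1.619]
[[ 0.529  0.644  0.553]
 [-0.442  0.765 -0.468]
 [-0.725  0.003  0.689]]
[ 360.  164. -541.] [ 0.478 -0.187  0.136]
[ 260.  164. -541.] [ 0.425 -0.143  0.208]
```

The tilt is now 0.758 rad, so the finger points 46° below level at yaw -40°. That suits the ring. Next I'll back away from the lamp at height, then come down to a point 130 mm before the ring.

```bash

python3 -m handwheel '[[[-21,23,-36],0,1],[[-41,47,-72],0,1],[[-62,70,-109],0,1],[[-82,94,-145],0,1],[[-103,117,-181],0,1]]'
python3 -m handwheel '[[[30,4,-30],0,1],[[65,8,-65],0,1],[[100,12,-100],0,1],[[135,16,-135],0,1],[[165,20,-165],0,1]]'; python3 s.py
```

```text
time_s: 17.1
ee_pos: [0.4075, -0.2048, 0.7228]
eef_rot: [0.005, 0.811, -0.697]
force: [1.5, 0.5, 1.6]
grip_width: 0.0006
time_s: 17.6
ee_pos: [0.4159, -0.1846, 0.487]
eef_rot: [0.005, 0.811, -0.696]
force: [0.7, -0.1, -0.1]
grip_width: 0.0008
tilt 0.72 [-0.376 -0.383  1.732 -0.25   1.072 -1.209]
```

```bash
cat > g.py <<'E'
from h import *
from scipy.spatial.transform import Rotation as Ro
o=get_obs();R=Ro.from_euler("xyz",o["eef_rot"]).as_matrix()
T=np.array([.5914,-.2635]);th=-.5766
def ring(a,l):
    f=th+a; return np.r_[T-.116*np.array([np.cos(f),np.sin(f)]),.114+l]
def show(a,l,b):
    print("to ring ctr a=%.3f lift=%.3f back=%.3f:"%(a,l,b),np.round(1e3*R.T@(ring(a,l)-b*R[:,0]-o["ee_pos"])))
E
python3 -c "
from g import *
show(0,0,.13);show(0,0,.03);print(R.round(3))"
```

```text
to ring ctr a=0.000 lift=0.000 back=0.130: [ 189.   37. -206.]
to ring ctr a=0.000 lift=0.000 back=0.030: [ 289.   37. -206.]
[[ 0.528  0.644  0.553]
 [-0.442  0.765 -0.469]
 [-0.725  0.003  0.689]]
```

```bash

python3 -m handwheel '[[[30,8,-40],0,1],[[65,16,-80],0,1],[[100,24,-120],0,1],[[135,30,-155],0,1],[[165,36,-185],0,1]]'
python3 -m handwheel '[[[12,0,-12],0,1],[[30,0,-21],0,1],[[50,0,-21],0,1],[[62,0,-21],0,1],[[64,0,-21],0,1]]'; python3 s.py; python3 -c "
from g import *
show(0,0,.05);show(0,0,-.002)
for n in('top','side'):
    p,d=camera(n);c=proj(n,ring(0,0)).astype(int);w=60
    cv2.imwrite(f'pics/{n}1.png',cv2.resize(p[c[1]-w:c[1]+w,c[0]-w:c[0]+w],None,fx=4,fy=4,interpolation=2))
a=cv2.imread('pics/top1.png');b=cv2.imread('pics/side1.png');cv2.imwrite('pics/both1.png',cv2.resize(np.hstack([a,b]),(800,400)))"
```

```text
time_s: 18.1
ee_pos: [0.4232, -0.143, 0.242]
eef_rot: [0.006, 0.811, -0.694]
force: [1.3, -0.0, 0.8]
grip_width: 0.0002
time_s: 18.6
ee_pos: [0.4454, -0.1616, 0.1801]
eef_rot: [0.005, 0.812, -0.695]
force: [0.1, 0.1, -0.2]
grip_width: 0.0007
tilt 0.596 [-0.272 -0.1    2.244 -0.808  0.402 -0.484]
to ring ctr a=0.000 lift=0.000 back=0.050: [41.  2. -0.]
to ring ctr a=0.000 lift=0.000 back=-0.002: [93.  2. -0.]
```

View pics/both1.png

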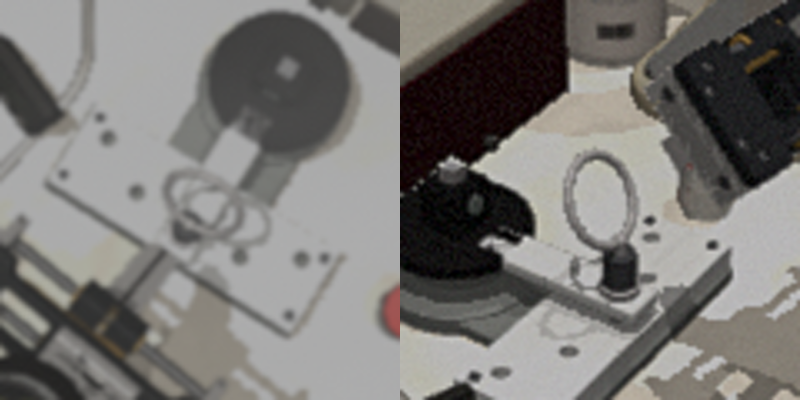

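The top view shows the fingertip at about (160,265) in the picture, aimed at the ring. The side view has the ring at (600,200) and the finger at (700,215), both clear. Joint 4 (-0.81) is nearing its -1.04 limit, so I'll advance in small steps and re-measure. I also need to fix the swing sign in my helper.

```bash
python3 - <<'E'
s=open('g.py').read()
s=s.replace("f=th+a; return","f=th-a; return")
open('g.py','w').write(s)
E
python3 -m handwheel '[[[12,0,3],0,1],[[22,1,4],0,1],[[32,1,4],0,1],[[40,2,4],0,1],[[40,2,4],0,1]]'; python3 s.py; python3 -c "
from g import *
show(0,0.006,.03);show(0,0.006,0);show(-.349,.018,0);print(ring(-.349,0))"
```

```text
time_s: 19.2
ee_pos: [0.47, -0.1794, 0.155]
eef_rot: [0.006, 0.811, -0.695]
force: [0.1, -0.4, -0.2]
grip_width: 0.0006
tilt 0.588 [-0.303  0.019  2.204 -0.947  0.33  -0.354]
to ring ctr a=0.000 lift=0.006 back=0.030: [17. -1. -1.]
to ring ctr a=0.000 lift=0.006 back=0.000: [47. -1. -1.]
to ring ctr a=-0.349 lift=0.018 back=0.000: [ 47. -39.  16.]
[ 0.47839155 -0.23732575  0.114     ]
```

```bash

python3 -m handwheel '[[[5,0,0],0,1],[[10,-1,0],0,1],[[15,-1,-1],0,1],[[20,-1,-1],0,1],[[20,-1,-1],0,1]]'; python3 s.py; python3 -c "
from g import *
show(0,0.006,0)"
python3 -m handwheel '[[[6,0,0],0,1],[[12,0,0],0,1],[[18,0,0],0,1],[[24,0,0],0,1],[[24,0,0],0,1]]'; python3 s.py; python3 -c "
from g import *
show(0,0.006,0);show(0,0.0,0)"
```

```text
time_s: 19.7
ee_pos: [0.4795, -0.1888, 0.1399]
eef_rot: [0.006, 0.812, -0.695]
force: [0.0, 0.1, 0.2]
grip_width: 0.0005
tilt 0.58 [-0.321  0.077  2.189 -1.04   0.296 -0.266]
to ring ctr a=0.000 lift=0.006 back=0.000: [27.  1. -0.]
time_s: 20.2
ee_pos: [0.4927, -0.2013, 0.1288]
eef_rot: [0.009, 0.824, -0.691]
force: [0.6, 0.3, 0.0]
grip_width: 0.0008
tilt 0.585 [-0.346  0.134  2.152 -1.04   0.27  -0.279]
to ring ctr a=0.000 lift=0.006 back=0.000: [ 7.  2. -6.]
to ring ctr a=0.000 lift=0.000 back=0.000: [ 11.   2. -10.]
```

The finger should be through the ring and clear of the wire. One more small advance, then a look.

```bash

python3 -m handwheel '[[[3,1,0],0,1],[[6,2,0],0,1],[[9,2,-2],0,1],[[9,2,-2],0,1],[[9,2,-2],0,1]]'; python3 s.py; python3 -c "
from g import *
show(0,0.0,0)
for n in('top','side'):
    p,d=camera(n);c=proj(n,ring(0,0)).astype(int);w=40
    cv2.imwrite(f'pics/{n}2.png',cv2.resize(p[c[1]-w:c[1]+w,c[0]-w:c[0]+w],(400,400),interpolation=2))
cv2.imwrite('pics/both2.png',np.hstack([cv2.imread('pics/top2.png'),cv2.imread('pics/side2.png')]))"
```

```text
time_s: 20.7
ee_pos: [0.4978, -0.2035, 0.124]
eef_rot: [0.01, 0.83, -0.689]
force: [0.3, -0.1, 0.6]
grip_width: 0.0008
tilt 0.583 [-0.349  0.156  2.138 -1.04   0.264 -0.28 ]
to ring ctr a=0.000 lift=0.000 back=0.000: [  4.   0. -10.]
```

View pics/both2.png

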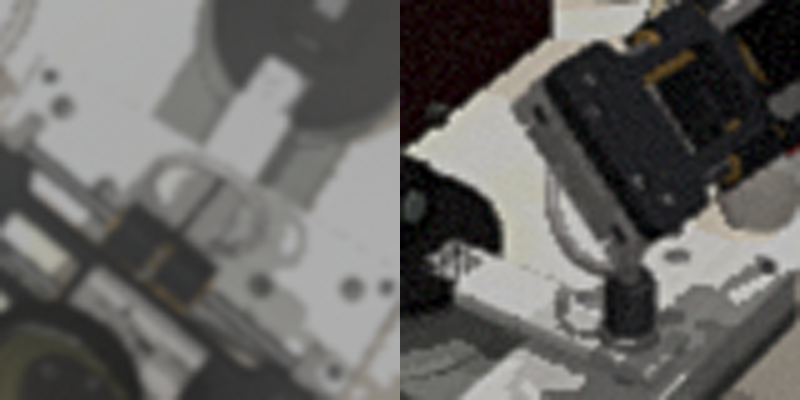

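The top view shows the finger going through the ring at picture position (205,190), and the side view shows the ring undisturbed at (570,220). Now I'll lift slowly straight up and watch the force.

```bash

python3 -m handwheel '[[[-2,0,2],0,1],[[-4,0,4],0,1],[[-7,0,6],0,1],[[-9,0,8],0,1],[[-9,0,8],0,1]]'; python3 s.py; python3 -c "
from g import *
show(0,0.0,0)"
python3 -m handwheel '[[[-2,0,2],0,1],[[-4,0,4],0,1],[[-6,0,5],0,1],[[-7,0,6],0,1],[[-7,0,6],0,1]]'; python3 s.py; python3 -c "
from g import *
show(0,0.018,0)"
```

```text
time_s: 21.3
ee_pos: [0.4973, -0.2034, 0.1362]
eef_rot: [0.01, 0.83, -0.69]
force: [-3.7, 2.2, -5.2]
grip_width: 0.0003
tilt 0.598 [-0.349  0.129  2.132 -0.939  0.283 -0.384]
to ring ctr a=0.000 lift=0.000 back=0.000: [ 13.   0. -18.]
time_s: 21.8
ee_pos: [0.497, -0.2032, 0.1455]
eef_rot: [0.01, 0.83, -0.69]
force: [-2.4, 1.8, -6.7]
grip_width: 0.0001
tilt 0.608 [-0.348  0.109  2.126 -0.872  0.299 -0.455]
to ring ctr a=0.000 lift=0.018 back=0.000: [  7.   0. -12.]
```

```bash

python3 -m handwheel '[[[-2,0,2],0,1],[[-4,0,4],0,1],[[-5,0,5],0,1],[[-5,0,5],0,1],[[-5,0,5],0,1]]'; python3 s.py; python3 - <<'E'
from g import *
# lift from the ring picture in the side view
p,d=camera('side');c=proj('side',ring(0,0)).astype(int);w=40
a=cv2.resize(p[c[1]-w:c[1]+w,c[0]-w:c[0]+w],(400,400),interpolation=2)
cv2.imwrite('pics/both3.png',np.hstack([cv2.imread('pics/side2.png'),a]))
b=T-.130*np.array([np.cos(th),np.sin(th)]);print(o['ee_pos'])
# chord steps for swinging: tool shift per angle keeping lift
for k in(-.06,-.12,-.18,-.24,-.30,-.349,-.36):print(k,np.round(1e3*R.T@(ring(k,0)-ring(0,0)),1))
E
```

```text
time_s: 22.3
ee_pos: [0.4971, -0.2034, 0.1525]
eef_rot: [0.01, 0.83, -0.69]
force: [-3.1, 3.2, -7.6]
grip_width: 0.0006
tilt 0.614 [-0.349  0.095  2.12  -0.825  0.312 -0.504]
[ 0.49711558 -0.203425    0.1525031 ]
-0.06 [ 0.7 -6.9  0.8]
-0.12 [  1.6 -13.7   1.9]
-0.18 [  2.8 -20.4   3.3]
-0.24 [  4.3 -27.    5. ]
-0.3 [  6.1 -33.4   7. ]
-0.349 [  7.7 -38.5   8.8]
-0.36 [  8.1 -39.7   9.3]
```

View pics/both3.png

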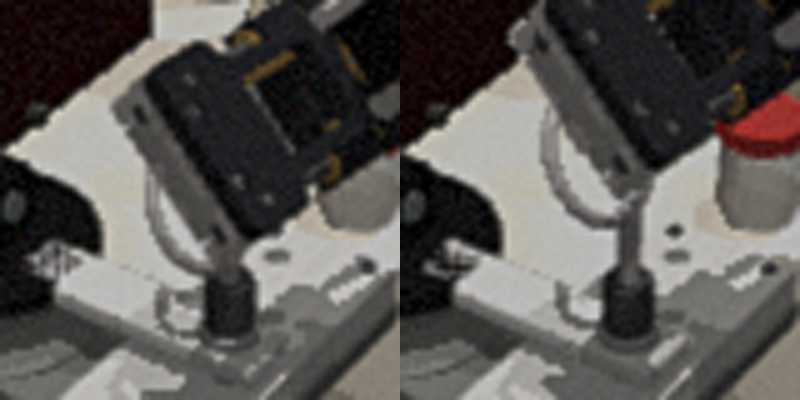

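The side crop shows the pin lifted about 20 mm: the steel shaft is visible above the barrel at (628,240). I'll swing towards the pot along the arc in small steps.

```bash

python3 -m handwheel '[[[0.4,-4,0.5],0,1],[[1,-9,1],0,1],[[2,-14,2],0,1],[[2.5,-19,3],0,1],[[2.8,-20.4,3.3],0,1]]'; python3 s.py
python3 - <<'E'
from g import *
print(np.round((o["ee_pos"]-np.array([.4971,-.2034,.1525]))*1e3,1))
p,d=camera('top');q,_=camera('side')
c=proj('top',ring(-.18,0)).astype(int);e=proj('side',ring(-.18,0)).astype(int);w=50
f=lambda p,c:cv2.resize(p[c[1]-w:c[1]+w,c[0]-w:c[0]+w],(400,400),interpolation=2)
cv2.imwrite('pics/both4.png',np.hstack([f(p,c),f(q,e)]))
s0=ring(-.18,0)
for k in(-.24,-.30,-.349,-.36,-.38):print(k,np.round(1e3*R.T@(ring(k,0)-s0),1))
E
```

```text
time_s: 22.85
ee_pos: [0.486, -0.222, 0.1513]
eef_rot: [0.008, 0.833, -0.692]
force: [-11.1, 6.8, -6.8]
grip_width: 0.0003
tilt 0.643 [-0.405  0.086  2.132 -0.757  0.281 -0.61 ]
[-11.1 -18.6  -1.2]
-0.24 [ 1.5 -6.6  1.7]
-0.3 [  3.3 -13.    3.7]
-0.349 [  4.9 -18.1   5.5]
-0.36 [  5.3 -19.3   6. ]
-0.38 [  6.  -21.3   6.8]
```

View pics/both4.png

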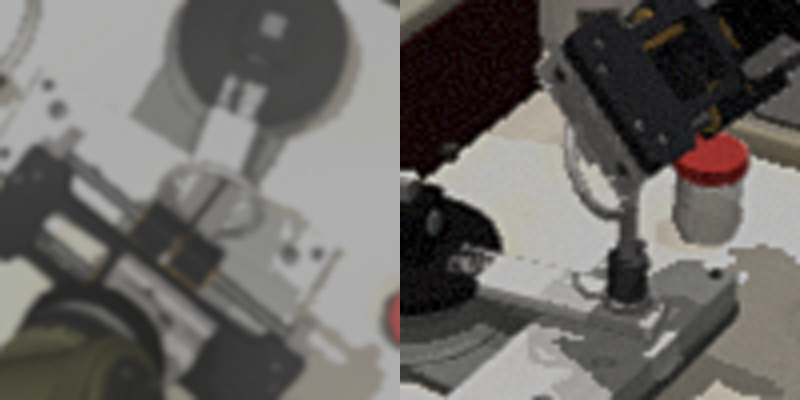

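The arm has followed, about halfway, with the pin still up. There is a mild 13 N radial push, so I'll ease the finger outward a little and continue.

```bash

python3 -m handwheel '[[[0.5,-4,1],0,1],[[1.5,-8,2],0,1],[[2.5,-12,3],0,1],[[3,-16,4.5],0,1],[[3.5,-18,5],0,1]]'; python3 s.py
python3 - <<'E'
from g import *
print(np.round((o["ee_pos"]-np.array([.4971,-.2034,.1525]))*1e3,1),"want",np.round(1e3*(ring(-.349,0)-ring(0,0)),1))
p,d=camera('top');q,_=camera('side')
c=proj('top',ring(-.349,0)).astype(int);e=proj('side',ring(-.349,0)).astype(int);w=50
f=lambda p,c:cv2.resize(p[c[1]-w:c[1]+w,c[0]-w:c[0]+w],(400,400),interpolation=2)
P=f(p,c);Q=f(q,e)
# predicted outline of the arm's top face at -0.349 and -0.30
for a,col in((-.349,(0,255,0)),):
    u=-np.array([np.cos(th-a),np.sin(th-a)]);v=np.array([-u[1],u[0]])
    for n,I,cc in(('top',P,c),('side',Q,e)):
        for s in(-.015,.015):
            l=[tuple(((proj(n,np.r_[T+r*u+s*v,.052])-cc+w)*4).astype(int).tolist()) for r in(.06,.15)]
            cv2.line(I,*l,col,1)
cv2.imwrite('pics/both5.png',np.hstack([P,Q]))
E
```

```text
time_s: 23.45
ee_pos: [0.4783, -0.2399, 0.1514]
eef_rot: [0.006, 0.835, -0.695]
force: [-7.4, 3.0, -6.9]
grip_width: 0.0008
tilt 0.668 [-0.458  0.083  2.135 -0.671  0.256 -0.732]
[-18.8 -36.5  -1.1] want [-15.8 -37.1   0. ]
```

View pics/both5.png

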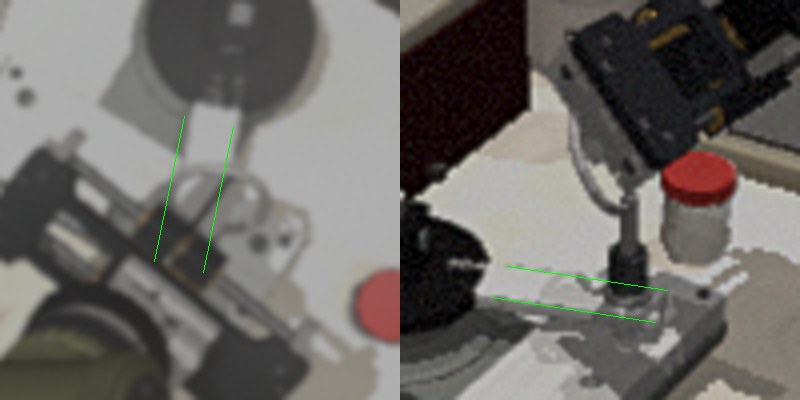

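The arm's outline nearly matches the -0.349 prediction in both views. I'll measure the angle from the barrel's column position in the side view before letting the pin down.

```bash
cat > ang.py <<'E'
from g import *
def barrel(img,a0):
    # mid-barrel column of the dark barrel in the side view
    def pt(a,z=.070):
        f=th-a;return proj('side',np.r_[T-.13*np.array([np.cos(f),np.sin(f)]),z])
    g=cv2.cvtColor(img,cv2.COLOR_BGR2GRAY);out=[]
    for z in(.064,.067,.070,.073,.076):
        u,v=pt(a0,z);r=g[int(round(v)),int(u)-14:int(u)+15].astype(float)
        dk=np.clip(110-r,0,60);dk[:4]=0;dk[-4:]=0
        out.append((dk*np.arange(int(u)-14,int(u)+15)).sum()/dk.sum())
    m=np.median(out);from scipy.optimize import brentq
    s=brentq(lambda a:pt(a)[0]-m,a0-.25,a0+.25);return m,s,np.round(out,1)
if __name__=="__main__":
    print(barrel(cv2.imread('pics/side0.png'),0))
    q,_=camera('side');cv2.imwrite('pics/side6.png',q);print(barrel(q,-.349))
    print([proj('side',np.r_[T-.13*np.array([np.cos(th-a),np.sin(th-a)]),.07]) for a in(0,-.349,-.36)])
E
python3 ang.py
```

```text
(np.float64(289.5), 0.007604929912847497, array([290.6, 289.5, 289.5, 289.5, 289. ]))
(np.float64(298.3876923076923), -0.3472747160036238, array([298.4, 298.6, 298.3, 298.4, 298.4]))
[array([289.7712378 , 196.25362068]), array([298.41171761, 184.39543172]), array([298.56051093, 184.00948851])]
```

```bash

python3 -m handwheel '[[[1.5,0,-1.3],0,1],[[3,0,-2.7],0,1],[[4.5,0,-4],0,1],[[6,0,-5.4],0,1],[[6,0,-5.4],0,1]]'
python3 -m handwheel '[[[1,0,-1],0,1],[[2,0,-2],0,1],[[3,0,-2.7],0,1],[[3,0,-2.7],0,1],[[3,0,-2.7],0,1]]'
python3 -c "
from g import *
print(np.round((o['ee_pos']-np.array([.4971,-.2034,.1525]))*1e3,1),'want',np.round(1e3*(ring(-.349,0)-ring(0,0)),1))"
```

```text
time_s: 24.1
ee_pos: [0.4781, -0.24, 0.1429]
eef_rot: [0.005, 0.836, -0.696]
force: [-5.0, 1.4, -6.2]
grip_width: 0.0003
time_s: 24.6
ee_pos: [0.4782, -0.24, 0.1389]
eef_rot: [0.005, 0.836, -0.696]
force: [-3.1, 1.6, -5.9]
grip_width: 0.0007
[-18.9 -36.6 -13.6] want [-15.8 -37.1   0. ]
```

The force is still 5.9 N at a height where a pin resting on the plate would already have come off the finger, so the pin is probably entering the hole. Lowering on.

```bash

python3 -m handwheel '[[[1,0,-1],0,1],[[2,0,-2],0,1],[[3,0,-3],0,1],[[4,0,-3.5],0,1],[[4,0,-3.5],0,1]]'
python3 -m handwheel '[[[2,0,-1.5],0,1],[[3,0,-3],0,1],[[4,0,-4],0,1],[[5,0,-4.5],0,1],[[5,0,-4.5],0,1]]'
python3 - <<'E'
from g import *
p,d=camera('top');q,_=camera('side')
c=proj('top',ring(-.349,0)).astype(int);e=proj('side',ring(-.349,0)).astype(int);w=50
f=lambda p,c:cv2.resize(p[c[1]-w:c[1]+w,c[0]-w:c[0]+w],(400,400),interpolation=2)
cv2.imwrite('pics/both6.png',np.hstack([f(p,c),f(q,e)]));show(-.349,0,0);print(R.round(2))
E
```

```text
time_s: 25.1
ee_pos: [0.4783, -0.24, 0.1334]
eef_rot: [0.005, 0.836, -0.696]
force: [-3.1, 2.9, -4.9]
grip_width: 0.0003
time_s: 25.6
ee_pos: [0.4788, -0.2402, 0.1272]
eef_rot: [0.006, 0.835, -0.695]
force: [0.5, -0.3, 0.5]
grip_width: 0.0003
to ring ctr a=-0.349 lift=0.000 back=0.000: [  8.   2. -10.]
[[ 0.52  0.64  0.57]
 [-0.43  0.77 -0.48]
 [-0.74  0.    0.67]]
```

View pics/both6.png

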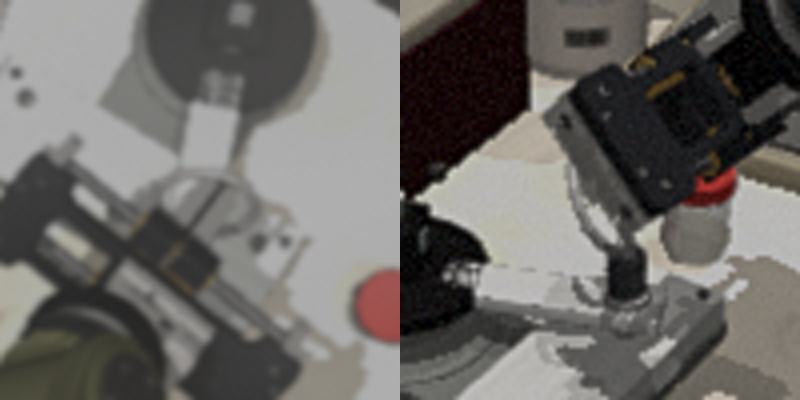

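The force is zero and the ring foot sits on the barrel top at (630,250), so the pin is down. I'll centre the finger in the opening and withdraw straight back.

```bash

python3 -m handwheel '[[[0,1,-3],0,1],[[0,2,-5],0,1],[[-5,2,-5],0,1],[[-15,2,-5],0,1],[[-25,2,-5],0,1]]'
python3 -m handwheel '[[[-15,0,0],0,1],[[-35,0,0],0,1],[[-60,0,0],0,1],[[-90,0,0],0,1],[[-110,0,0],0,1]]'
python3 -m handwheel '[[[-20,20,15],0,1],[[-50,50,40],0,1],[[-80,80,70],0,1],[[-110,110,100],0,1],[[-130,130,120],0,1]]';python3 s.py
python3 - <<'E'
from g import *
p,d=camera('top');q,_=camera('side');cv2.imwrite('pics/top7.png',p);cv2.imwrite('pics/side7.png',q)
p0,q0=cv2.imread('pics/top0.png'),cv2.imread('pics/side0.png')
c=proj('top',ring(-.349,0)).astype(int);e=proj('side',ring(-.349,0)).astype(int);w=50
P,Q=[cv2.resize(i[k[1]-w:k[1]+w,k[0]-w:k[0]+w],(400,400),interpolation=2) for i,k in((p,c),(q,e))]
cv2.circle(P,tuple(((proj('top',ring(-.349,0))-c+w)*4).astype(int).tolist()),3,(0,255,0),-1)
cv2.circle(Q,tuple(((proj('side',ring(-.349,0))-e+w)*4).astype(int).tolist()),3,(0,255,0),-1)
cv2.imwrite('pics/both7.png',np.hstack([P,Q]))
for nm,a,b,box in[('pot',q0,q,(295,145,340,190)),('timer',q0,q,(205,228,255,275)),('vial',q0,q,(322,274,350,308)),('tape',q0,q,(325,325,385,382)),('pot top',p0,p,(350,220,385,252)),('timer top',p0,p,(232,148,268,186))]:
    x0,y0,x1,y1=box;sh,_r=cv2.phaseCorrelate(np.float32(cv2.cvtColor(a,6)[y0:y1,x0:x1]),np.float32(cv2.cvtColor(b,6)[y0:y1,x0:x1]));print(nm,np.round(sh,2),round(_r,2))
E
```

```text
time_s: 26.2
ee_pos: [0.4641, -0.2252, 0.1425]
eef_rot: [0.006, 0.835, -0.695]
force: [0.4, -0.1, -0.8]
grip_width: 0.0005
time_s: 26.7
ee_pos: [0.4069, -0.1773, 0.2254]
eef_rot: [0.007, 0.834, -0.694]
force: [1.0, -0.4, 0.2]
grip_width: 0.0004
time_s: 27.2
ee_pos: [0.4919, -0.078, 0.4058]
eef_rot: [0.01, 0.832, -0.691]
force: [1.0, -1.8, 0.0]
grip_width: 0.0006
tilt 0.552 [-0.012 -0.212  1.782 -0.519  1.02  -0.733]
pot [0.29 0.61] 0.78
timer [0.09 0.02] 1.01
vial [-0.01 -0.14] 0.98
tape [ 0.03 -0.01] 1.01
pot top [-0.11 -0.11] 0.94
timer top [-0.21  0.  ] 0.75
```

View pics/both7.png

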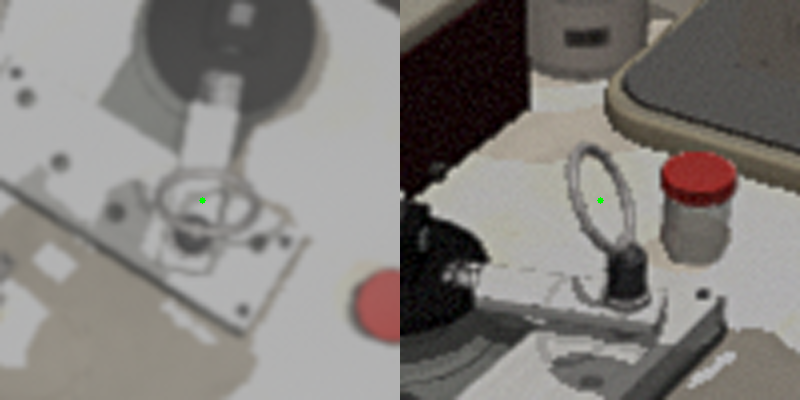

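The ring is centred on the position predicted for -0.349 with the pin home, at (600,200) in the side view. The middle hole at (117,210) is now open, and the outermost right hole at (258,242) is still free. The loose objects show no shift beyond pixel noise. Handing in.

```bash
python3 -c "
from station import *;print(hand_in())"
```

```text
the job is handed in; nothing more can be done
None
```

The rotary stage is now one hole further on, at -0.349 rad, on the side where the sample pot stands, and the pin has dropped home. The job was handed in at about 27 s of robot time, with the gripper clear of everything.

**How it went:** Moves could not tilt the tool directly, so I tilted it to about 46° below level by pulling the arm against its reach limit high above the bench. The closed fingertips then went through the ring and lifted the pin about 20 mm, with roughly 7.6 N downward on the finger. They swung the arm along its arc, lowered the pin and backed out.

**Last checks:**
- **Pin:** The lift force ran smoothly down to zero as I lowered the finger. In the final side view the ring is centred where it should be with the pin home.
- **Hole:** The middle hole is open and the outermost hole on the pot side is still free, so the arm moved one hole.
- **Loose objects:** The timer, vial and tape show shifts of about 0.2 pixel or less. The pot shows 0.1 pixel in the top view. The side view gave 0.7 pixel with a weaker match, probably because the stage moved next to it in that image.

**What was less clean:**
- During the swing there was a brief sideways push of about 13 N on the ring.
- Joint 4 sat at its -1.04 limit for about a second while the finger went in.
- The barrel's column in the side view was too insensitive to confirm the angle on its own. I relied on the arm outline, the tool's displacement and the pin dropping in.

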